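Sort the ring cutters and the thermometer into their trays

ROBOT

A 6-joint arm with a two-finger parallel gripper is mounted at the origin on a cart in front of the work surface, level with it; the furniture and walls round the work are solid. World frame = base frame: x ahead of the robot, y to its left, z up, the work surface at z = 0. Lengths are in mm, angles in rad, forces in N, time in s.
With the tool pointing down it reaches from about 300 to 775 mm from the base axis. Payload 14.6 kg.
Tool frame: the origin (TCP) lies between the finger pads; the fingertips stand manip.tip_reach ahead of it and the grasp point (between the pads) lies 5 mm behind it (manip.tip_reach is the distance from the TCP to the fingertips, in mm); z points along the fingers, y is the line along which they close (so a half turn about z gives the same grasp; the last joint's range is limited). The gripper opens to 94 mm and grips with 3 to 60 N. Pads are 16 mm wide; open, the fingers measure 119 mm over their backs; the gripper's body (75 mm by 177 mm) begins 78 mm behind the grasp point.
Start: joints at [1.255, 0.3, 1.521, -0, 1.321, -0.067], TCP at [135.43, 533.055, 219.446] pointing down, gripper open.
Joint ranges: [-3.03, 3.03], [-0.79, 2.21], [0.23, 2.52], [-1.04, 4.18], [0, 3.07], [-2.55, 2.55]. Speed limits (rad/s): [2.22, 2.22, 2.57, 3.14, 3.14, 3.14].

INTERFACE

Orientations are given as [roll, pitch, yaw] about the fixed x, y, z axes, in that order (R = Rz(yaw) Ry(pitch) Rx(roll)).
In Python, from cell import manip gives the robot as it stands. The module is installed in compiled form; this text tells all that it offers.
- The arm moves only by the shell command python3 -m creep 'ROWS' [FORCE]. ROWS is JSON, a list of rows, each a list of 3 entries, a list of its own where there are three numbers: the opening, from -1 (shut) to 1 (fully open), then the shift along the tool's x, y, z in cm, then the turn about the tool's z in units of 5 degrees (1.0 is 5 degrees). In form: [[grip, [tx, ty, tz], roll], ...]. A call has 1 to 12 rows; each row is the pose to reach, as a shift and turn from the pose commanded when the call began, along the tool's axes at that moment; what a row does not reach only later rows make up. A row lasts 1/10 s, in which the tool goes at most 50 mm and 8.59 degrees, less where a joint would pass 70% of its speed; a pose out of reach is approached as far as the arm can. A call with a gripper value outside its range is refused whole. The fingers move at their own pace and stop on an object; FORCE is the grip in N (left out, the last holds). Time passes only in rows, so rows that repeat a pose let the fingers close. It gives the time, the measured TCP pose, the force, the opening and the grip force at its end, in the units of the state.
- manip.read_state(): the state, without advancing time (a new reading comes with each control period).
- manip.camera(name): name is "scene" or "top" or "wrist"; returns the picture (420x560x3 uint8, red, green, blue); there is no depth.
- manip.camera_params(name): a dict with "fovy" (degrees; the focal length in pixels is half the picture's height over the tangent of half this angle, whatever the lens; pixels are square), "cx", "cy" (the principal point, pixels), "origin" and "attitude" of the camera in the world. Camera axes: x right, y down, z forward; pixel columns grow to the right and rows downward; lengths in mm; the calibration is good to about 2 mm. A picture is of the moment at which its call begins: read the wrist's pose just before it. camera_params takes no time and is no camera call; for the wrist camera it gives the pose at the moment of the call.
- manip.sign_off(): hands the job in; it is judged then, once.
The state is a dict: "clock": time; "joints": joint angles; "qd": joint speeds; "effort": joint torques, N m; "eef_pos": TCP position; "eef_rot": TCP orientation; "wrist_force": force on the tool from outside, world axes, zero at the start; "moment": the same for the moment, N m; "finger_gap": finger opening in mm; "finger_force": force on a finger pad.
Only numpy, scipy, OpenCV 4.12 (cv2) and the standard library are available. Lean on these libraries where they do the work, as an engineer would, in place of code of your own. Each camera call takes 0.05 s, during which the arm holds its last target. There are 200 camera calls.

TASK

Sort the small tools that lie between the robot and the three wooden trays into those trays: the two large ring cutters into the tray with the two larger square bays and the two small ring cutters into the tray with the two smaller square bays, one cutter to a bay, each standing rim up and flat on the bay floor. Lay the probe thermometer lengthwise in the middle of the long, undivided, cork-lined tray, pointing either way, with its whole length inside the tray.

Things in the scene. Friction and masses are not known exactly. Their poses are not given: they have to be found in the camera images.
- large_cutter_1: one of two large round steel pastry ring cutters, alike: an open tube 64 mm in outside diameter over its rolled top rim, 34 mm high, standing rim up. Origin: centre of its underside on the cutter's axis, z up; its yaw means nothing. Told from the 48 mm cutters by diameter; it stands between robot and trays (a cutter far back on the table belongs to the room)
- large_cutter_2: one of two large round steel pastry ring cutters, alike: an open tube 64 mm in outside diameter over its rolled top rim, 34 mm high, standing rim up. Origin: centre of its underside on the cutter's axis, z up; its yaw means nothing. Told from the 48 mm cutters by diameter; it stands between robot and trays (a cutter far back on the table belongs to the room)
- small_cutter_1: one of two small round steel pastry ring cutters, alike: an open tube 48 mm in outside diameter over its rolled top rim, 34 mm high, standing rim up. Origin: centre of its underside on the cutter's axis, z up; its yaw means nothing. Told from the 64 mm cutters by diameter; it stands between robot and trays (a cutter far back on the table belongs to the room)
- small_cutter_2: one of two small round steel pastry ring cutters, alike: an open tube 48 mm in outside diameter over its rolled top rim, 34 mm high, standing rim up. Origin: centre of its underside on the cutter's axis, z up; its yaw means nothing. Told from the 64 mm cutters by diameter; it stands between robot and trays (a cutter far back on the table belongs to the room)
- thermometer: red probe thermometer with a small grey display, lying flat, 195 mm long over all (along its x), 28 mm wide, 20 mm high. Origin: middle of the overall length, underside, z up. Its body, the part to grip, runs from x = -98 to x = +18 mm (centre near x = -40 mm); beyond that only the thin needle. Lies between robot and middle tray (another at the right back belongs to the room)
- large_tray: shallow wooden tray, 88 x 171 mm outside (x by y), 14 mm high, walls 5 mm, with one divider across its middle making two open square bays of 78 x 78 mm, for the 64 mm large cutters, one in each. Fixed to the table. Origin: centre of its underside; the bay centres lie 41.5 mm from it along the tray's +y and -y axis; the bay floor is 4 mm above the table, the rim and divider 10 mm above that floor
- small_tray: shallow wooden tray, 70 x 135 mm outside (x by y), 14 mm high, walls 5 mm, with one divider across its middle making two open square bays of 60 x 60 mm, for the 48 mm small cutters, one in each. Fixed to the table. Origin: centre of its underside; the bay centres lie 32.5 mm from it along the tray's +y and -y axis; the bay floor is 4 mm above the table, the rim and divider 10 mm above that floor
- probe_tray: long shallow wooden tray without divider, cork-lined, for the thermometer; 60 x 235 mm outside (x by y; it is long along its y axis), 8 mm high, walls 5 mm, inside 50 x 225 mm. Fixed to the table. Origin: centre of its underside; its floor is 4 mm above the table, its rim 4 mm above that floor
Not all that is in view belongs to the job. Leave any purple look-alike of the thermometer alone.

How it is judged (in metres and radians):
At the end, for the whole second after the job is handed in: Each cutter is in its own bay of the tray for its size, within 11 mm of the bay centre along each tray axis, down on the floor, upright within 0.12 rad. The thermometer lies flat in the long tray, within 18 mm lengthwise, 16 mm sideways and 0.2 rad of centred. All at rest and released ((((x of large_cutter_1 in the frame of large_tray between -0.011 and 0.011 m and y of large_cutter_1 in the frame of large_tray between 0.0305 and 0.0525 m) and (x of large_cutter_2 in the frame of large_tray between -0.011 and 0.011 m and y of large_cutter_2 in the frame of large_tray between -0.0525 and -0.0305 m)) or ((x of large_cutter_1 in the frame of large_tray between -0.011 and 0.011 m and y of large_cutter_1 in the frame of large_tray between -0.0525 and -0.0305 m) and (x of large_cutter_2 in the frame of large_tray between -0.011 and 0.011 m and y of large_cutter_2 in the frame of large_tray between 0.0305 and 0.0525 m))) and (((x of small_cutter_1 in the frame of small_tray between -0.011 and 0.011 m and y of small_cutter_1 in the frame of small_tray between 0.0215 and 0.0435 m) and (x of small_cutter_2 in the frame of small_tray between -0.011 and 0.011 m and y of small_cutter_2 in the frame of small_tray between -0.0435 and -0.0215 m)) or ((x of small_cutter_1 in the frame of small_tray between -0.011 and 0.011 m and y of small_cutter_1 in the frame of small_tray between -0.0435 and -0.0215 m) and (x of small_cutter_2 in the frame of small_tray between -0.011 and 0.011 m and y of small_cutter_2 in the frame of small_tray between 0.0215 and 0.0435 m))) and z of large_cutter_1 in the frame of large_tray between 0.001 and 0.008 m and angle between each of large_cutter_1, large_cutter_2, small_cutter_1, small_cutter_2's own z axis and vertical below 0.12 rad and linear speed of each of large_cutter_1, large_cutter_2, small_cutter_1, small_cutter_2, thermometer below 0.02 m/s and z of large_cutter_2 in the frame of large_tray between 0.001 and 0.008 m and z of small_cutter_1 in the frame of small_tray between 0.001 and 0.008 m and z of small_cutter_2 in the frame of small_tray between 0.001 and 0.008 m and x of thermometer in the frame of probe_tray between -0.016 and 0.016 m and y of thermometer in the frame of probe_tray between -0.018 and 0.018 m and z of thermometer in the frame of probe_tray between 0.001 and 0.008 m and angle between the x axis of thermometer and the y axis of probe_tray, either way round below 0.2 rad and angle between thermometer's own z axis and vertical below 0.15 rad); the robot touches nothing.
It also fails if it takes over 106 s, if anything falls off the work surface, if the arm or the gripper's body presses on something with over 40 N, if the wrist force passes 120 N, or if a joint passes its speed limit or range.

## Working session

There is one attempt and no reset: what is moved stays moved. The work goes in short steps, Python scripts to look and compute and a shell command to move; the robot and the scene stay as the last step left them, time stands still between calls to the robot, and variables do not carry over. Pictures are saved under pics/ and viewed, at most 14 in all, crops included, and the job is handed in when it is done.

```bash
mkdir -p pics
cat > h.py <<'E'
import numpy as np, cv2
from cell import manip
from scipy.spatial.transform import Rotation as R
def att(p):
    a=np.array(p["attitude"],float)
    if a.shape==(3,3): return a
    return R.from_euler('xyz',a).as_matrix() if a.size==3 else None
def ray(p,px,z):
    f=210/np.tan(np.radians(p["fovy"])/2)
    px=np.atleast_2d(np.array(px,float))
    d=np.c_[(px[:,0]-p["cx"])/f,(px[:,1]-p["cy"])/f,np.ones(len(px))]@att(p).T
    o=np.array(p["origin"],float)
    return (o+d*((z-o[2])/d[:,2])[:,None])[:,:2]
def proj(p,X):
    f=210/np.tan(np.radians(p["fovy"])/2)
    c=(np.atleast_2d(X)-np.array(p["origin"]))@att(p)
    return np.c_[c[:,0]/c[:,2]*f+p["cx"],c[:,1]/c[:,2]*f+p["cy"]]
def snap(n,f):
    p=manip.camera_params(n); im=manip.camera(n)
    cv2.imwrite(f,im[:,:,::-1]); return p,im
E
python3 - <<'E'
from h import *
for n in ("scene","top","wrist"):
    p,im=snap(n,f"pics/{n}0.png"); print(n,p)
print(manip.tip_reach,manip.read_state())
E
```

```text
scene {'fovy': 48.03527676078983, 'cx': 281.6360312107708, 'cy': 210.6291142683402, 'origin': array([-223.69551154, -688.89453276,  563.04184657]), 'attitude': array([-2.01385373,  0.0230235 , -0.8625117 ])}
top {'fovy': 49.234171440909805, 'cx': 282.9493046381204, 'cy': 210.78775423749914, 'origin': array([ 337.88805455,  -16.48846083, 1196.3057977 ]), 'attitude': array([-2.95597782,  0.01508077, -1.56580499])}
wrist {'fovy': 65.46038601434358, 'cx': 278.43594834743, 'cy': 204.71531961590637, 'origin': array([ 68.57618106, 548.81486794, 384.18524074]), 'attitude': array([2.90198369e+00, 2.18818025e-04, 1.32218374e+00])}
14.0 {'clock': 0.15, 'joints': array([ 1.25540417e+00,  3.00308422e-01,  1.52139492e+00, -1.47635485e-05,
        1.32069821e+00, -6.66185287e-02]), 'qd': array([ 0.00158123, -0.00229698, -0.0014801 , -0.00211684, -0.00046257,
       -0.00057889]), 'effort': array([ 1.41662786e-03, -5.31957972e+01, -3.52822351e+01,  7.08049606e-02,
        2.35475809e-02, -7.31626096e-05]), 'eef_pos': array([135.38175339, 532.90150966, 219.0543184 ]), 'eef_rot': array([-3.14078460e+00, -3.95782937e-05,  2.89282267e+00]), 'wrist_force': array([-0.15675255,  0.02219604, -0.47378897]), 'moment': array([-0.0060652 , -0.00661722, -0.00105521]), 'finger_force': 0.0, 'finger_gap': 94.23661368066622}
```

View pics/top0.png

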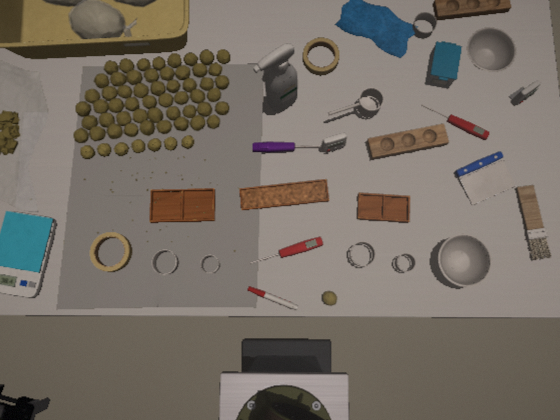

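View pics/scene0.png

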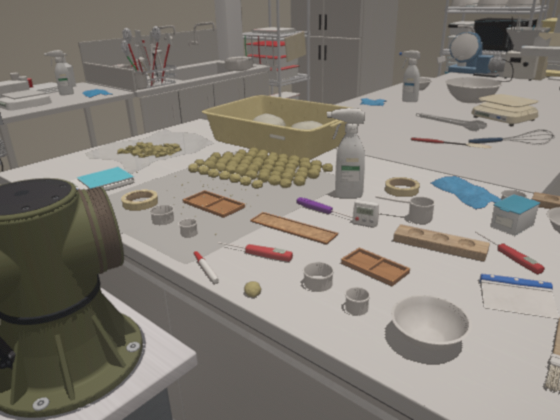

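The top view shows the cutters at (165,261), (210,264), (360,255) and (403,263). The trays are at (183,205) large, (284,194) cork and (383,207) small. There are two red thermometer candidates: (301,247), with its needle to the left, and (468,127) at the right back, which belongs to the room. The purple one at (290,147) is the look-alike, and (272,298) is a white and red tool. The one at (301,247) fits, because it lies between the robot and the middle tray. I'll confirm this in a crop.

Run:
```python
from h import *
im=cv2.imread("pics/top0.png"); p=manip.camera_params("top")
c=cv2.resize(im[175:310,140:420],None,fx=2.8,fy=2.8,interpolation=cv2.INTER_CUBIC); cv2.imwrite("pics/crop0.png",c)
hsv=cv2.cvtColor(im,cv2.COLOR_BGR2HSV)
# trays: brownish
m=((hsv[...,0]<18)&(hsv[...,1]>90)&(hsv[...,2]>40)).astype(np.uint8)
m=cv2.morphologyEx(m,cv2.MORPH_CLOSE,np.ones((3,3)))
for cn in cv2.findContours(m,0,1)[0]:
    if cv2.contourArea(cn)<150: continue
    (x,y),_,_=cv2.minAreaRect(cn)
    if not(175<y<310 and x<480): continue
    z=14 if cv2.contourArea(cn)>700 else 12
    b=ray(p,cv2.boxPoints(cv2.minAreaRect(cn)),z)
    print((round(x),round(y)),cv2.contourArea(cn),b.round(0).tolist(),b.mean(0).round(1),np.linalg.norm(b[1]-b[0]).round(),np.linalg.norm(b[2]-b[1]).round())
for q in [(165,261),(210,264),(360,255),(403,263)]: print(q,ray(p,q,34).round())
```

```text
(300, 247) 373.0 [[458.0, 15.0], [495.0, -94.0], [470.0, -102.0], [434.0, 7.0]] [464.4 -43.3] 115.0 26.0
(383, 207) 1283.0 [[540.0, -190.0], [610.0, -196.0], [601.0, -332.0], [531.0, -324.0]] [ 570.6 -260.3] 71.0 136.0
(182, 205) 2050.0 [[618.0, 361.0], [622.0, 186.0], [533.0, 181.0], [529.0, 354.0]] [575.5 270.5] 175.0 89.0
(284, 194) 1835.5 [[622.0, 121.0], [646.0, -112.0], [586.0, -118.0], [562.0, 113.0]] [603.9   1. ] 234.0 61.0
(165, 261) [[426. 301.]]
(210, 264) [[419. 186.]]
(360, 255) [[ 443. -193.]]
(403, 263) [[ 423. -301.]]
```

View pics/crop0.png

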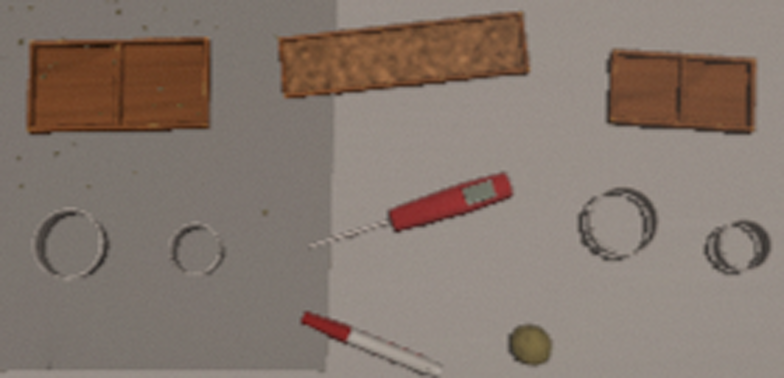

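The crop confirms it: the red body with the grey display is at (301,247), and its needle points left, towards +y. The large cutters are the left ones of each pair at about (165,262) and (360,255). The small cutters are at (210,264) and (404,263). Now I'll move over large cutter 1 and look from closer.

```bash
cat >> h.py <<'E'
def go(x,y,z,yaw):
    s=manip.read_state(); r=R.from_euler('xyz',s["eef_rot"]); 
    d=r.inv().apply(np.array([x,y,z])-s["eef_pos"])/10
    t=(s["eef_rot"][2]-yaw+np.pi)%(2*np.pi)-np.pi
    print("clk",round(s["clock"],1),"pos",s["eef_pos"].round(1),"yaw",round(s["eef_rot"][2],3),"-> cm",d.round(2),"turn",round(np.degrees(t)/5,2))
E
python3 -c "
from h import *
go(425,250,220,np.pi/2)"
```

```text
clk 0.1 pos [135.4 532.9 219.1] yaw 2.893 -> cm [-35.04 -20.29  -0.08] turn 15.15
```

```bash
python3 -m creep '[[1,[-35,-20.3,0],15.15],[1,[-35,-20.3,0],15.15],[1,[-35,-20.3,0],15.15],[1,[-35,-20.3,0],15.15],[1,[-35,-20.3,0],15.15],[1,[-35,-20.3,0],15.15],[1,[-35,-20.3,0],15.15],[1,[-35,-20.3,0],15.15],[1,[-35,-20.3,0],15.15],[1,[-35,-20.3,0],15.15],[1,[-35,-20.3,0],15.15],[1,[-35,-20.3,0],15.15]]' 20
python3 - <<'E'
from h import *
p,im=snap("wrist","pics/w1.png")
for X in [(426,301,34),(419,186,34),(576,312,14),(576,229,14)]: print(X,proj(p,X).round())
go(425,250,220,np.pi/2)
E
```

```text
clock: 1.35
eef_pos: [424.0, 250.9, 219.4]
eef_rot: [-3.141, -0.0, 1.575]
wrist_force: [0.1, 0.3, 0.2]
finger_gap: 94.1
finger_force: 0.0
(426, 301, 34) [[281. 142.]]
(419, 186, 34) [[274. 245.]]
(576, 312, 14) [[416. 132.]]
(576, 229, 14) [[409. 204.]]
clk 1.4 pos [424.  250.9 219.5] yaw 1.575 -> cm [-0.09  0.1  -0.05] turn 0.04
```

View pics/w1.png

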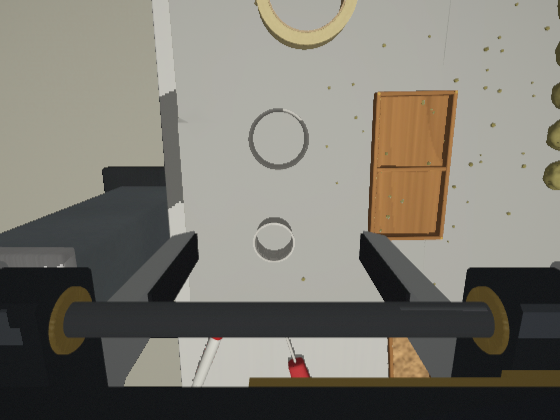

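The wrist view shows large cutter 1 at (279,138), small cutter 1 at (273,241) and the whole large tray at (372–457, 92–240). Next I'll measure these.

```bash
cat >> h.py <<'E'
def cutter(im,p,guess,D,z=34,r=50,show=True):
    # rim circle by Hough in a ground-rectified-like small patch
    g=cv2.cvtColor(im,cv2.COLOR_RGB2GRAY); q=proj(p,[[*guess,z]])[0]
    e=proj(p,[[guess[0]+D/2,guess[1],z],[guess[0],guess[1]+D/2,z]])-q; rad=np.linalg.norm(e,axis=1).mean()
    x0,y0=(q-r).astype(int).clip(0); pt=cv2.resize(g[y0:y0+2*r,x0:x0+2*r],None,fx=4,fy=4,interpolation=cv2.INTER_CUBIC)
    c=cv2.HoughCircles(pt,cv2.HOUGH_GRADIENT_ALT,1.5,8,param1=150,param2=0.3,minRadius=int(rad*4*.8),maxRadius=int(rad*4*1.12))
    if c is None: print("none");return
    for a in c[0][:4]:
        px=np.array([(a[0]+.5)/4-.5+x0,(a[1]+.5)/4-.5+y0]); w=ray(p,px,z)[0]
        print("D",D,"px",px.round(1),"xy",w.round(1),"diam@z",round(a[2]/4/rad*D,1))
def brown(im):
    h=cv2.cvtColor(im,cv2.COLOR_RGB2HSV); m=((h[...,0]<18)&(h[...,1]>90)&(h[...,2]>40)).astype(np.uint8)
    return cv2.morphologyEx(m,cv2.MORPH_CLOSE,np.ones((3,3)))
def tray(im,p,z=14,amin=2000,mask=None):
    m=brown(im) if mask is None else mask
    for cn in cv2.findContours(m,0,1)[0]:
        if cv2.contourArea(cn)<amin: continue
        P=ray(p,cn[:,0],z).astype(np.float32); (c,s,a)=cv2.minAreaRect(P)
        b=cv2.boxPoints((c,s,a)); k=0 if np.linalg.norm(b[1]-b[0])>np.linalg.norm(b[2]-b[1]) else 1
        v=b[k+1]-b[k]; v=v*np.sign(v[1]); print("rect c",np.round(c,1),"size",np.round(s,1),"yaw of long axis as y",round(float(np.arctan2(-v[0],v[1])),3),"px",cn[:,0].mean(0).round())
E
python3 - <<'E'
from h import *
p=manip.camera_params("wrist"); im=cv2.imread("pics/w1.png")[:,:,::-1].copy()
cutter(im,p,(426,301),64); cutter(im,p,(419,190),48); tray(im,p)
E
```

```text
D 64 px [278.4 138.5] xy [423.5 304.7] diam@z 62.4
D 64 px [278.4 138.5] xy [423.5 304.7] diam@z 53.3
D 48 px [274.2 242. ] xy [419.2 189.4] diam@z 47.5
D 48 px [274.2 242. ] xy [419.2 189.4] diam@z 42.3
D 48 px [273.9 232.6] xy [418.8 200.6] diam@z 39.9
rect c [573.  270.2] size [ 90.7 169.3] yaw of long axis as y 0.025 px [411. 162.]
```

```bash
python3 -c "
from h import *
go(423.5,304.3,30,1.596)"
```

```text
clk 1.4 pos [424.  250.9 219.5] yaw 1.575 -> cm [ 5.34 -0.03 18.95] turn -0.25
```

```bash
python3 -m creep '[[1,[5.3,0,5],-0.25],[1,[5.3,0,10],-0.25],[1,[5.3,0,15],-0.25],[1,[5.3,0,17],-0.25],[1,[5.3,0,18.95],-0.25],[1,[5.3,0,18.95],-0.25],[1,[5.3,0,18.95],-0.25],[0,[5.3,0,18.95],-0.25],[0,[5.3,0,18.95],-0.25],[0,[5.3,0,18.95],-0.25],[0,[5.3,0,18.95],-0.25],[0,[5.3,0,18.95],-0.25]]' 15
```

```text
clock: 2.6
eef_pos: [424.9, 303.2, 30.3]
eef_rot: [3.141, -0.0, 1.592]
wrist_force: [-0.6, -0.4, 2.1]
finger_gap: 62.3
finger_force: 15.0
```

```bash
python3 -m creep '[[0,[0,0,-3],0],[0,[0,0,-6],0],[0,[0,0,-6],0],[0,[0,0,-6],0]]'
python3 - <<'E'
from h import *
go(573,311.8,90,1.596)
E
```

```text
clock: 3.0
eef_pos: [424.7, 303.1, 90.1]
eef_rot: [3.141, -0.0, 1.593]
wrist_force: [-0.0, -0.0, -1.6]
finger_gap: 62.6
finger_force: 15.0
clk 3.0 pos [424.7 303.1  90.1] yaw 1.593 -> cm [ 0.55 14.84  0.02] turn -0.04
```

```bash
python3 -m creep '[[0,[0.55,4,0],0],[0,[0.55,8,0],0],[0,[0.55,12,0],0],[0,[0.55,14.8,0],0],[0,[0.55,14.8,0],0],[0,[0.55,14.8,0],0],[0,[0.55,14.8,0],0]]'
python3 - <<'E'
from h import *
snap("wrist","pics/w2.png")
go(573,311.8,36,1.596)
E
```

```text
clock: 3.7
eef_pos: [571.5, 311.8, 89.1]
eef_rot: [-3.14, 0.001, 1.593]
wrist_force: [0.3, -0.9, -0.8]
finger_gap: 62.9
finger_force: 15.0
clk 3.8 pos [571.6 312.   89.5] yaw 1.593 -> cm [-0.02  0.15  5.35] turn -0.03
```

View pics/w2.png

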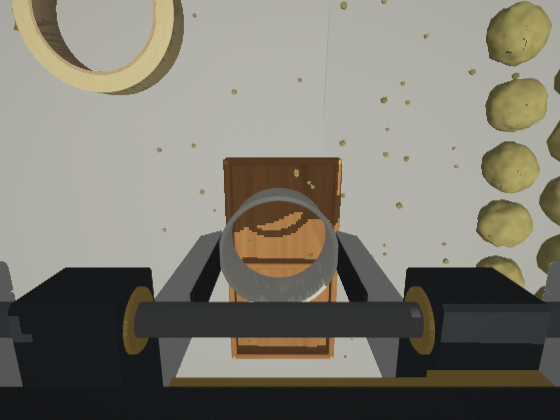

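Run:
```python
from h import *
p=manip.camera_params("wrist"); im=cv2.imread("pics/w2.png")[:,:,::-1].copy()
c=manip.read_state()["eef_pos"]
for dz,D in ((4,64),(-30,62)): 
    q=proj(p,[[c[0]+D/2*a,c[1]+D/2*b,c[2]+dz] for a,b in ((0,0),(1,0),(-1,0),(0,1),(0,-1))]).round(); print(dz,q.tolist())
v=proj(p,[[573-39-.025*39,311.8+39,14],[573+39,311.8+39,14],[573,311.8,4]]).round();print(v.tolist())
tray(im,p)
```

```text
4 [[279.0, 256.0], [340.0, 258.0], [219.0, 255.0], [281.0, 197.0], [278.0, 311.0]]
-30 [[279.0, 235.0], [328.0, 236.0], [230.0, 234.0], [280.0, 187.0], [278.0, 281.0]]
[[228.0, 164.0], [335.0, 166.0], [281.0, 213.0]]
rect c [576.8 196. ] size [87.  20.5] yaw of long axis as y -1.548 px [283. 347.]
rect c [571.3 292.4] size [71.3 62.7] yaw of long axis as y -1.515 px [278. 238.]
rect c [573.5 327.5] size [87.3 57. ] yaw of long axis as y -1.548 px [284. 186.]
```

```bash
python3 -m creep '[[0,[-0.15,0.2,2],0],[0,[-0.15,0.2,4],0],[0,[-0.15,0.2,5],0],[0,[-0.15,0.2,5.4],0],[0,[-0.15,0.2,5.4],0],[0,[-0.15,0.2,5.4],0],[0.7,[-0.15,0.2,5.4],0],[0.7,[-0.15,0.2,5.4],0],[0.7,[-0.15,0.2,5.4],0],[0.7,[-0.15,0.2,5.4],0]]'
```

```text
clock: 4.75
eef_pos: [574.6, 310.4, 36.1]
eef_rot: [3.141, -0.0, 1.593]
wrist_force: [0.2, 0.1, 0.4]
finger_gap: 79.9
finger_force: 0.0
```

```bash
python3 -m creep '[[1,[0,0,-5],0],[1,[0,0,-10],0],[1,[-4,-2,-15],0],[1,[-8,-4,-18.4],0],[1,[-12,-7,-18.4],0],[1,[-12,-7,-18.4],0],[1,[-12,-7,-18.4],0]]'
python3 - <<'E'
from h import *
p,im=snap("wrist","pics/w3.png"); tray(im,p)
cutter(im,p,(573,312),64,38); cutter(im,p,(419,189),48)
go(430,-240,220,np.pi/2)
E
```

```text
clock: 5.45
eef_pos: [506.7, 187.3, 221.5]
eef_rot: [3.139, -0.0, 1.591]
wrist_force: [-0.7, 0.2, -0.3]
finger_gap: 94.0
finger_force: 0.0
rect c [594.8  79.6] size [59.2 83.9] yaw of long axis as y 0.11 px [345. 273.]
rect c [574.4 270.3] size [ 88.2 169.8] yaw of long axis as y 0.025 px [342. 106.]
D 64 px [349.1  65.8] xy [574.7 313.8] diam@z 64.3
D 64 px [335.2  63.9] xy [560.7 315.2] diam@z 65.0
D 64 px [339.4  72.5] xy [565.3 307.3] diam@z 54.7
D 64 px [349.1  65.8] xy [574.7 313.8] diam@z 55.6
D 48 px [197.9 184.9] xy [418.6 189.6] diam@z 46.4
clk 5.5 pos [507.2 188.4 220.9] yaw 1.591 -> cm [-42.67  -8.6    0.05] turn 0.24
```

Large cutter 1 is seated about 2 mm from its bay centre. Next is the right side.

```bash
python3 -m creep '[[1,[-42.7,-4,0],0.25],[1,[-42.7,-4,0],0.25],[1,[-42.7,-4,0],0.25],[1,[-42.7,-4,0],0.25],[1,[-42.7,-4,0],0.25],[1,[-42.7,-4,0],0.25],[1,[-42.7,-4,0],0.25],[1,[-42.7,-4,0],0.25],[1,[-42.7,-4,0],0.25],[1,[-42.7,-4,0],0.25],[1,[-42.7,-4,0],0.25],[1,[-42.7,-4,0],0.25]]'
python3 - <<'E'
from h import *
p,im=snap("wrist","pics/w4.png"); tray(im,p)
cutter(im,p,(440,-190),64); cutter(im,p,(422,-296),48)
go(440,-193,30,np.pi/2)
E
```

```text
clock: 6.7
eef_pos: [477.0, -237.8, 219.7]
eef_rot: [-3.141, -0.0, 1.572]
wrist_force: [0.2, 0.9, -0.2]
finger_gap: 94.0
finger_force: 0.0
rect c [ 568.6 -260.4] size [134.3  71.2] yaw of long axis as y -0.066 px [356. 200.]
rect c [610.1 -80.4] size [59.5 74.2] yaw of long axis as y 0.115 px [407.  36.]
none
D 48 px [232.5 247.1] xy [ 424.3 -305.6] diam@z 43.2
D 48 px [236.2 238.5] xy [ 428.9 -295.2] diam@z 41.9
D 48 px [235.5 233.6] xy [ 428.2 -289.4] diam@z 46.6
D 48 px [235.5 233.6] xy [ 428.2 -289.4] diam@z 40.6
clk 6.8 pos [ 477.  -237.7  219.8] yaw 1.572 -> cm [ 4.48 -3.69 18.98] turn 0.02
```

View pics/w4.png

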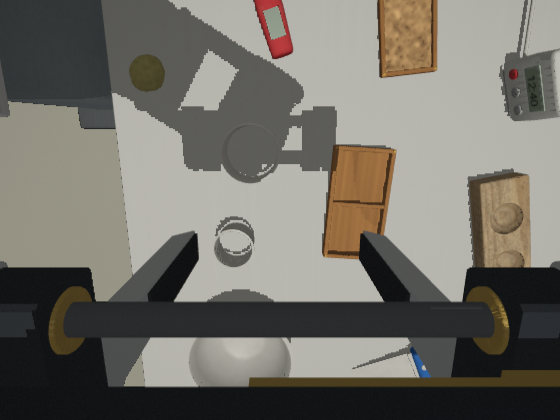

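Large cutter 2 sits in the gripper's shadow at (251,153). Small cutter 2's top rim is at about (234,245). The small tray is at (359,201). I'll descend partway towards large cutter 2, taking a crop to check its rim.

Run:
```python
from h import *
p=manip.camera_params("wrist"); im=cv2.imread("pics/w4.png")
print(ray(p,[[251,153],[221,153],[280,153],[251,183],[251,123]],34).round(1).tolist(), ray(p,[234,245],34))
a=cv2.resize(im[105:275,190:300],None,fx=3.4,fy=3.4,interpolation=cv2.INTER_CUBIC)
a=cv2.convertScaleAbs(a,alpha=1.5,beta=10)
cv2.imwrite("pics/c4.png",a)
```

```text
[[447.4, -199.1], [415.4, -199.1], [478.2, -199.0], [446.8, -231.4], [447.9, -168.1]] [[ 426.10144807 -303.02086146]]
```

View pics/c4.png

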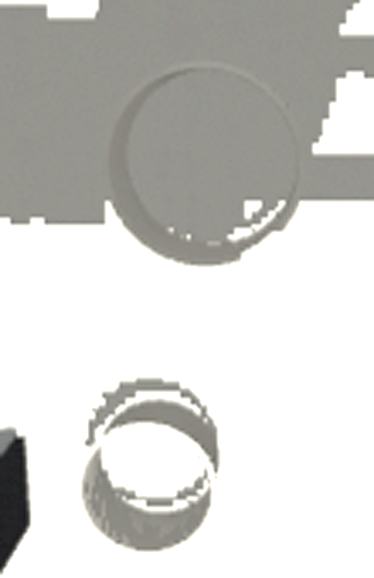

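```bash
python3 -m creep '[[1,[3.9,-3,2],0],[1,[3.9,-3,7],0],[1,[3.9,-3,12],0],[1,[3.9,-3,16],0],[1,[3.9,-3,18.95],0],[1,[3.9,-3,18.95],0],[1,[3.9,-3,18.95],0],[1,[3.9,-3,18.95],0],[0,[3.9,-3,18.95],0],[0,[3.9,-3,18.95],0],[0,[3.9,-3,18.95],0],[0,[3.9,-3,18.95],0]]' 15;python3 - <<'E'
from h import *
p,im=snap("wrist","pics/w5.png");go(446.5,-198.5,30,np.pi/2); c=manip.read_state()["eef_pos"]
q=proj(p,[[c[0]+32*a,c[1]+32*b,34] for a,b in ((0,0),(1,0),(-1,0),(0,1),(0,-1))]).round(); print(q.tolist())
E
```

```text
clock: 7.95
eef_pos: [446.6, -200.0, 30.8]
eef_rot: [3.141, 0.0, 1.571]
wrist_force: [0.2, -0.4, -0.6]
finger_gap: 65.4
finger_force: 0.0
clk 8.0 pos [ 446.5 -199.9   30.7] yaw 1.571 -> cm [ 0.14 -0.    0.07] turn -0.0
[[279.0, 256.0], [340.0, 256.0], [219.0, 256.0], [279.0, 197.0], [279.0, 310.0]]
```

View pics/w5.png

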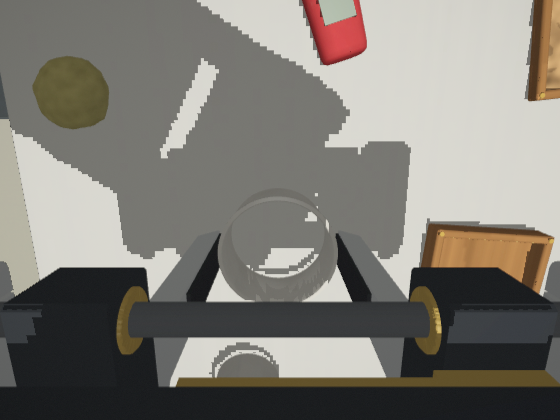

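The fingers straddle large cutter 2 and the rim spans about (218–337, 188–304). The cutter is roughly 4 mm towards +y of the TCP, so I'll shift before closing.

```bash
python3 -m creep '[[0.7,[0,0,0],0],[0.7,[0.4,0,0],0],[0.7,[0.4,0,0],0],[0,[0.4,0,0],0],[0,[0.4,0,0],0],[0,[0.4,0,0],0],[0,[0.4,0,0],0],[0,[0.4,0,-4],0],[0,[0.4,0,-6],0],[0,[0.4,0,-6],0]]' 15;python3 - <<'E'
from h import *
go(575.4,228.8,90,1.596)
E
```

```text
clock: 9.0
eef_pos: [447.6, -196.5, 92.8]
eef_rot: [3.138, 0.002, 1.571]
wrist_force: [0.4, -0.2, -1.1]
finger_gap: 63.0
finger_force: 15.0
clk 9.0 pos [ 447.6 -196.5   92.8] yaw 1.571 -> cm [42.53 12.78  0.24] turn -0.29
```

```bash
python3 -m creep '[[0,[42.5,12.8,0],-0.29],[0,[42.5,12.8,0],-0.29],[0,[42.5,12.8,0],-0.29],[0,[42.5,12.8,0],-0.29],[0,[42.5,12.8,0],-0.29],[0,[42.5,12.8,0],-0.29],[0,[42.5,12.8,0],-0.29],[0,[42.5,12.8,0],-0.29],[0,[42.5,12.8,0],-0.29],[0,[42.5,12.8,0],-0.29],[0,[42.5,12.8,0],-0.29],[0,[42.5,12.8,0],-0.29]]';python3 - <<'E'
from h import *
go(575.4,228.8,36,1.596)
E
```

```text
clock: 10.2
eef_pos: [574.0, 228.1, 89.5]
eef_rot: [-3.14, 0.001, 1.595]
wrist_force: [0.7, 0.2, -0.5]
finger_gap: 62.9
finger_force: 15.0
clk 10.2 pos [574.  228.1  89.5] yaw 1.595 -> cm [0.07 0.14 5.35] turn -0.01
```

```bash
python3 -m creep '[[0,[0,0.15,2],0],[0,[0,0.15,4],0],[0,[0,0.15,5],0],[0,[0,0.15,5.4],0],[0,[0,0.15,5.4],0],[0,[0,0.15,5.4],0],[0.7,[0,0.15,5.4],0],[0.7,[0,0.15,5.4],0],[0.7,[0,0.15,5.4],0],[0.7,[0,0.15,5.4],0],[1,[0,0.15,1.4],0],[1,[0,0.15,-4],0]]';python3 - <<'E'
from h import *
go(480,190,220,1.596)
E
```

```text
clock: 11.4
eef_pos: [574.9, 228.8, 125.6]
eef_rot: [-3.137, 0.001, 1.596]
wrist_force: [0.6, 0.4, 1.1]
finger_gap: 92.0
finger_force: 0.0
clk 11.4 pos [574.9 228.8 125.6] yaw 1.596 -> cm [-3.65 -9.62 -9.39] turn 0.0
```

```bash
python3 -m creep '[[1,[-3.6,-4,-5],0],[1,[-3.6,-9.6,-9.4],0],[1,[-3.6,-9.6,-9.4],0],[1,[-3.6,-9.6,-9.4],0],[1,[-3.6,-9.6,-9.4],0],[1,[-3.6,-9.6,-9.4],0]]'
python3 - <<'E'
from h import *
p,im=snap("wrist","pics/w6.png"); tray(im,p)
cutter(im,p,(574,313),64,38); cutter(im,p,(575,229),64,38);cutter(im,p,(419,189.5),48)
go(419,189.5,30,np.pi/2)
E
```

```text
clock: 12.0
eef_pos: [481.2, 190.8, 219.3]
eef_rot: [-3.14, 0.0, 1.596]
wrist_force: [0.5, -0.3, -0.6]
finger_gap: 93.3
finger_force: 0.0
rect c [573.9 270.2] size [ 89.  169.6] yaw of long axis as y 0.025 px [366. 110.]
D 64 px [374.5  72.9] xy [573.1 311. ] diam@z 59.1
D 64 px [362.5  84.1] xy [562.1 300.2] diam@z 66.8
D 64 px [374.5  72.9] xy [573.1 311. ] diam@z 66.6
D 64 px [361.   68.4] xy [559.3 314.8] diam@z 57.5
D 64 px [355.1 160.5] xy [560.9 223.9] diam@z 67.3
D 64 px [370.9 158.6] xy [577.3 226.3] diam@z 58.4
D 64 px [356.2 146.2] xy [560.8 238.7] diam@z 67.6
D 64 px [370.9 158.6] xy [577.3 226.3] diam@z 65.1
D 48 px [222.4 188.2] xy [419.5 189.7] diam@z 47.2
D 48 px [222.4 188.2] xy [419.5 189.7] diam@z 40.6
clk 12.1 pos [481.2 190.7 219.1] yaw 1.596 -> cm [ 0.04 -6.19 18.92] turn 0.29
```

View pics/w6.png

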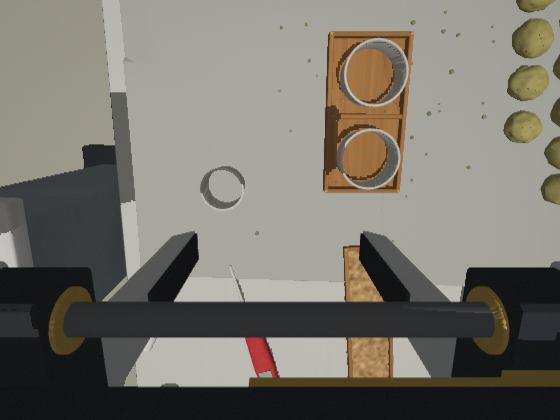

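Both large cutters stand in their bays, with rims at (374,73) and (371,159). Small cutter 1 is at (222,188).

```bash
python3 -m creep '[[1,[0.2,-6.2,3],1.05],[1,[0.2,-6.2,8],1.05],[1,[0.2,-6.2,13],1.05],[1,[0.2,-6.2,17],1.05],[1,[0.2,-6.2,18.9],1.05],[1,[0.2,-6.2,18.9],1.05],[1,[0.2,-6.2,18.9],1.05],[1,[0.2,-6.2,18.9],1.05]]' 15;python3 - <<'E'
from h import *
p,im=snap("wrist","pics/w7.png");go(419.3,191.2,30,1.505); c=manip.read_state()["eef_pos"]
cutter(im,p,c[:2],48,r=60)
E
```

```text
clock: 12.85
eef_pos: [419.8, 191.4, 32.5]
eef_rot: [3.14, -0.001, 1.504]
wrist_force: [0.4, -0.2, 0.5]
finger_gap: 93.7
finger_force: 0.0
clk 12.9 pos [419.7 191.5  32.6] yaw 1.504 -> cm [-0.03 -0.04  0.26] turn -0.01
D 48 px [277.1 258.1] xy [418.5 189.5] diam@z 47.0
D 48 px [277.1 258.1] xy [418.5 189.5] diam@z 41.4
D 48 px [277.1 264.5] xy [418.3 185.8] diam@z 46.9
```

View pics/w7.png

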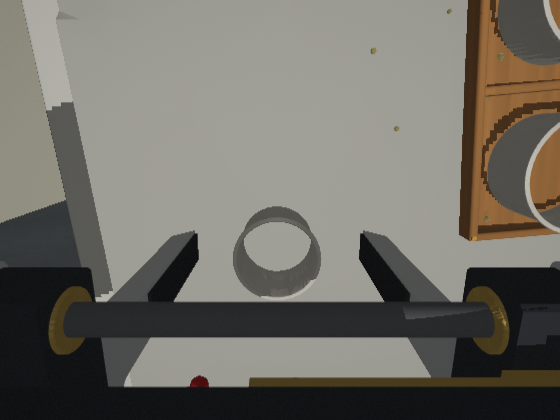

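Small cutter 1 is centred between the fingers, with its rim at (277,258).

```bash
python3 -m creep '[[1,[-0.1,0,0.25],0],[-0.3,[-0.1,0,0.25],0],[-0.3,[-0.1,0,0.25],0],[-0.3,[-0.1,0,0.25],0],[-0.3,[-0.1,0,0.25],0],[-0.3,[-0.1,0,0.25],0],[-0.3,[-0.1,0,0.25],0],[-0.3,[-0.1,0,-4],0],[-0.3,[-0.1,0,-7.5],0],[-0.3,[-0.1,0,-7.5],0]]' 15;python3 - <<'E'
from h import *
t=-0.066;c=np.array([569.5,-260.4]);y=np.array([-np.sin(t),np.cos(t)])
print(c+32.5*y,c-32.5*y)
go(*(c-32.5*y),100,1.505)
E
```

```text
clock: 13.9
eef_pos: [420.7, 190.9, 110.3]
eef_rot: [3.135, -0.003, 1.504]
wrist_force: [0.2, -0.7, -0.6]
finger_gap: 47.2
finger_force: 15.0
[ 571.64344307 -227.97075931] [ 567.35655693 -292.82924069]
clk 13.9 pos [420.7 190.9 110.3] yaw 1.504 -> cm [-47.3   17.84   1.01] turn -0.01
```

```bash
python3 -m creep '[[-0.3,[-47.3,17.8,0],0],[-0.3,[-47.3,17.8,0],0],[-0.3,[-47.3,17.8,0],0],[-0.3,[-47.3,17.8,0],0],[-0.3,[-47.3,17.8,0],0],[-0.3,[-47.3,17.8,0],0],[-0.3,[-47.3,17.8,0],0],[-0.3,[-47.3,17.8,0],0],[-0.3,[-47.3,17.8,0],0],[-0.3,[-47.3,17.8,0],0],[-0.3,[-47.3,17.8,0],0],[-0.3,[-47.3,17.8,0],0]]'; python3 -m creep '[[-0.3,[0,0,0],0],[-0.3,[0,0,0],0]]';python3 - <<'E'
from h import *
p,im=snap("wrist","pics/w8.png"); tray(im,p,amin=500)
go(567.4,-292.8,36,1.505)
E
```

```text
clock: 15.1
eef_pos: [564.5, -294.3, 104.7]
eef_rot: [-3.14, -0.001, 1.503]
wrist_force: [-1.0, 1.4, -0.8]
finger_gap: 46.8
finger_force: 15.0
clock: 15.3
eef_pos: [565.0, -292.2, 106.4]
eef_rot: [-3.141, -0.0, 1.506]
wrist_force: [0.0, 0.3, -1.0]
finger_gap: 46.7
finger_force: 15.0
rect c [ 565.1 -313.6] size [28.  54.2] yaw of long axis as y 1.506 px [279. 238.]
rect c [ 714.9 -298.6] size [ 10.4 132.8] yaw of long axis as y 0.2 px [463. 201.]
rect c [ 570.3 -254.9] size [120.8  69.3] yaw of long axis as y -0.066 px [284. 154.]
clk 15.3 pos [ 565.1 -292.3  106.6] yaw 1.506 -> cm [-0.03  0.23  7.06] turn 0.01
```

View pics/w8.png

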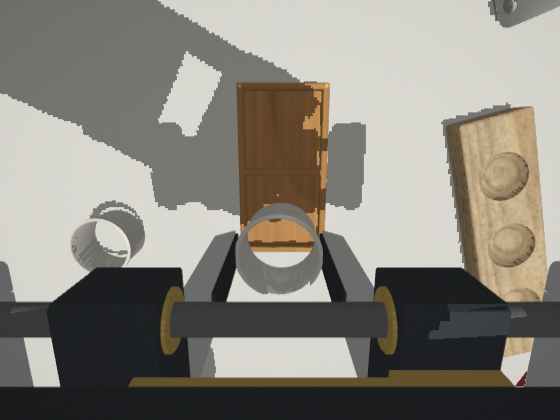

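The tray's far edge at (283,84) checks out with the tray centre at about (569.8,-262). The cutter is held upright and small cutter 2 is clear at the left. Placing it now.

```bash
python3 -m creep '[[-0.3,[-0.1,0.25,2],0],[-0.3,[-0.1,0.25,4],0],[-0.3,[-0.1,0.25,6],0],[-0.3,[-0.1,0.25,6.8],0],[-0.3,[-0.1,0.25,7.1],0],[-0.3,[-0.1,0.25,7.1],0],[-0.3,[-0.1,0.25,7.1],0],[0.4,[-0.1,0.25,7.1],0],[0.4,[-0.1,0.25,7.1],0],[0.4,[-0.1,0.25,7.1],0],[0.4,[-0.1,0.25,2.1],0],[0.4,[-0.1,0.25,-2],0]]';python3 - <<'E'
from h import *
go(480,-310,220,1.505)
E
```

```text
clock: 16.55
eef_pos: [567.2, -294.6, 127.6]
eef_rot: [-3.141, -0.001, 1.504]
wrist_force: [-0.0, -0.4, 0.7]
finger_gap: 66.0
finger_force: 0.0
clk 16.6 pos [ 567.2 -294.6  127.6] yaw 1.504 -> cm [-2.11 -8.61 -9.23] turn -0.01
```

```bash
python3 -m creep '[[1,[-4,-4,-5],0],[1,[-4,-8.6,-9.2],0],[1,[-4,-8.6,-9.2],0],[1,[-4,-8.6,-9.2],0],[1,[-4,-8.6,-9.2],0],[1,[-4,-8.6,-9.2],0]]'
python3 - <<'E'
from h import *
p,im=snap("wrist","pics/w9.png"); tray(im,p)
cutter(im,p,(567,-294),48,38);cutter(im,p,(425,-303),48)
go(425,-303,30,1.505)
E
```

```text
clock: 17.15
eef_pos: [479.4, -328.5, 217.1]
eef_rot: [-3.14, -0.001, 1.505]
wrist_force: [0.4, 1.0, 0.5]
finger_gap: 94.2
finger_force: 0.0
rect c [ 749.9 -333. ] size [ 67.2 213.4] yaw of long axis as y 0.2 px [514. 167.]
rect c [ 568.9 -260.9] size [132.8  71. ] yaw of long axis as y -0.066 px [357. 116.]
D 48 px [361.8 153.8] xy [ 568.2 -295.7] diam@z 48.3
D 48 px [356.5 144. ] xy [ 562.9 -285.3] diam@z 46.9
D 48 px [367.4 142.5] xy [ 574.1 -284.5] diam@z 44.6
D 48 px [349.4 146.2] xy [ 555.5 -287.1] diam@z 45.5
none
clk 17.2 pos [ 479.4 -328.4  216.9] yaw 1.505 -> cm [ 2.16 -5.56 18.71] turn 0.0
```

View pics/w9.png

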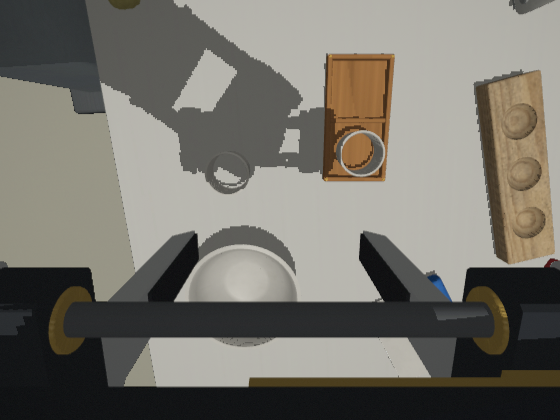

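Small cutter 1 is seated at (362,153). Small cutter 2 is in shadow at (229,172). I'll go over it and look again from just above.

Run:
```python
from h import *
p=manip.camera_params("wrist")
w=ray(p,[[229,172],[206,172],[252,172],[229,150],[229,194]],34);print(w.round(1).tolist())
go(*w[0],32,1.505)
```

```text
[[427.2, -306.0], [402.7, -304.4], [451.8, -307.6], [429.6, -282.8], [424.8, -330.0]]
clk 17.2 pos [ 479.4 -328.4  216.9] yaw 1.505 -> cm [ 1.87 -5.32 18.51] turn 0.0
```

```bash
python3 -m creep '[[1,[2,-5.4,3],0],[1,[2,-5.4,8],0],[1,[2,-5.4,13],0],[1,[2,-5.4,17],0],[1,[2,-5.4,18.6],0],[1,[2,-5.4,18.6],0],[1,[2,-5.4,18.6],0],[1,[2,-5.4,18.6],0]]' 15;python3 - <<'E'
from h import *
p,im=snap("wrist","pics/w10.png");go(427,-305,30,1.505); c=manip.read_state()["eef_pos"]
cutter(im,p,c[:2],48,r=60)
E
```

```text
clock: 18.0
eef_pos: [427.3, -305.8, 33.6]
eef_rot: [3.14, 0.001, 1.505]
wrist_force: [0.0, -0.0, -0.3]
finger_gap: 93.8
finger_force: 0.0
clk 18.1 pos [ 427.2 -305.8   33.7] yaw 1.505 -> cm [ 0.08 -0.02  0.37] turn -0.0
none
```

View pics/w10.png

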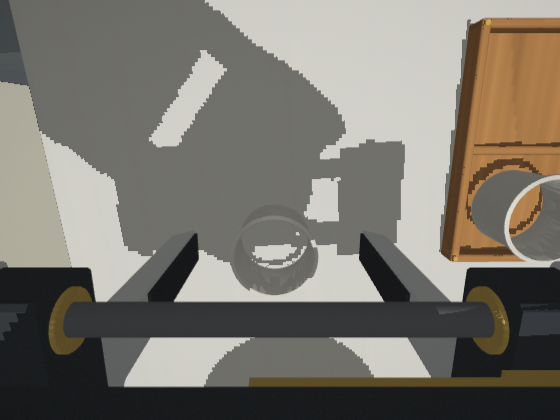

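Small cutter 2 is centred between the fingers, with its rim at about (274,254).

```bash
python3 -m creep '[[1,[0,0,0.35],0],[-0.3,[0,0,0.35],0],[-0.3,[0,0,0.35],0],[-0.3,[0,0,0.35],0],[-0.3,[0,0,0.35],0],[-0.3,[0,0,0.35],0],[-0.3,[0,0,0.35],0],[-0.3,[0,0,-4],0],[-0.3,[0,0,-7.5],0],[-0.3,[0,0,-7.5],0]]' 15;python3 - <<'E'
from h import *
go(571.5,-228.7,106,1.505)
E
```

```text
clock: 19.05
eef_pos: [428.0, -306.7, 111.8]
eef_rot: [3.136, 0.004, 1.504]
wrist_force: [0.3, 0.2, -1.5]
finger_gap: 46.9
finger_force: 15.0
clk 19.1 pos [ 428.  -306.7  111.8] yaw 1.504 -> cm [ 8.74 13.79  0.62] turn -0.01
```

```bash
python3 -m creep '[[-0.3,[2.5,4,0],0],[-0.3,[5,8,0],0],[-0.3,[7.5,12,0],0],[-0.3,[8.7,13.8,0],0],[-0.3,[8.7,13.8,0],0],[-0.3,[8.7,13.8,0],0],[-0.3,[8.7,13.8,0],0],[-0.3,[8.7,13.8,0],0]]';python3 - <<'E'
from h import *
p,im=snap("wrist","pics/w11.png"); tray(im,p,amin=500)
go(571.3,-229,36,1.505)
E
```

```text
clock: 19.85
eef_pos: [569.2, -228.5, 107.4]
eef_rot: [-3.141, -0.0, 1.503]
wrist_force: [-0.8, 0.1, -0.4]
finger_gap: 47.1
finger_force: 15.0
rect c [ 568.4 -257.8] size [36.9 54.9] yaw of long axis as y 1.561 px [279. 243.]
rect c [ 707.2 -259.2] size [12.  59.9] yaw of long axis as y 0.134 px [447. 232.]
rect c [ 572.3 -224.2] size [62.8 69.4] yaw of long axis as y 1.503 px [283. 198.]
rect c [614.  -95.2] size [58.4 45.3] yaw of long axis as y -1.464 px [328.  30.]
rect c [477.2 -81.8] size [27.2 40.5] yaw of long axis as y 0.343 px [135.  22.]
clk 19.9 pos [ 569.3 -228.5  107.6] yaw 1.503 -> cm [-0.04  0.2   7.16] turn -0.02
```

```bash
python3 -m creep '[[-0.3,[0,0.23,2],0],[-0.3,[0,0.23,4],0],[-0.3,[0,0.23,6],0],[-0.3,[0,0.23,6.8],0],[-0.3,[0,0.23,7.2],0],[-0.3,[0,0.23,7.2],0],[-0.3,[0,0.23,7.2],0],[0.4,[0,0.23,7.2],0],[0.4,[0,0.23,7.2],0],[0.4,[0,0.23,7.2],0],[0.4,[0,0.23,2.1],0],[0.4,[0,0.23,-2],0]]';python3 - <<'E'
from h import *
go(490,-150,220,1.685)
E
```

```text
clock: 21.1
eef_pos: [571.9, -227.8, 128.5]
eef_rot: [-3.14, -0.0, 1.504]
wrist_force: [0.4, 0.2, 0.1]
finger_gap: 66.0
finger_force: 0.0
clk 21.1 pos [ 571.9 -227.8  128.5] yaw 1.504 -> cm [ 7.22 -8.7  -9.13] turn -2.07
```

```bash
python3 -m creep '[[1,[-3,-4,-5],0],[1,[-3,-8.5,-9.2],0],[1,[-3,-8.5,-9.2],0],[1,[-3,-8.5,-9.2],0],[1,[-3,-8.5,-9.2],0],[1,[-3,-8.5,-9.2],0]]'
python3 - <<'E'
from h import *
p,im=snap("wrist","pics/w12.png"); tray(im,p,amin=500)
cutter(im,p,(567,-294),48,38);cutter(im,p,(572,-229),48,38)
go(490,-120,220,1.685)
E
```

```text
clock: 21.7
eef_pos: [485.7, -251.9, 218.1]
eef_rot: [-3.14, -0.001, 1.505]
wrist_force: [-0.3, 0.3, 0.3]
finger_gap: 94.3
finger_force: 0.0
rect c [ 568.9 -296.6] size [33. 35.] yaw of long axis as y 1.505 px [353. 219.]
rect c [ 721.2 -298.7] size [ 23.3 138.4] yaw of long axis as y 0.2 px [477. 206.]
rect c [ 753.4 -299.5] size [ 43.8 152.4] yaw of long axis as y 0.135 px [511. 212.]
rect c [ 569.  -260.3] size [133.   70.9] yaw of long axis as y -0.066 px [351. 187.]
rect c [611.8 -90.9] size [59.8 54. ] yaw of long axis as y -1.462 px [390.  25.]
rect c [474.9 -77.3] size [26.7 47.3] yaw of long axis as y 0.345 px [256.  20.]
D 48 px [355.6 221.9] xy [ 567.7 -293.3] diam@z 46.3
D 48 px [347.4 211.4] xy [ 558.8 -280.7] diam@z 42.4
D 48 px [358.9 164.8] xy [ 571.8 -230.5] diam@z 42.8
D 48 px [346.9 162.9] xy [ 559.1 -227.7] diam@z 48.0
D 48 px [358.9 164.8] xy [ 571.8 -230.5] diam@z 49.3
D 48 px [357.4 157.2] xy [ 570.2 -222.5] diam@z 43.6
clk 21.8 pos [ 485.7 -251.8  218. ] yaw 1.505 -> cm [13.18 -0.44 -0.19] turn -2.06
```

View pics/w12.png

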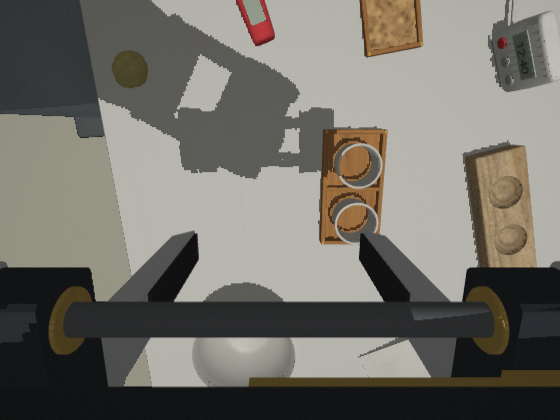

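Both small cutters are in their bays, rims at (359,165) and (356,222). Now the thermometer. I've used up the picture views, so I'll measure it numerically.

```bash
python3 -m creep '[[1,[13,2.5,-3],-2],[1,[13,2.5,-3],-2],[1,[13,2.5,-3],-2],[1,[13,2.5,-3],-2],[1,[13,2.5,-3],-2],[1,[13,2.5,-3],-2],[1,[13,2.5,-3],-2]]'
cat >> h.py <<'E'
def red(im):
    h=cv2.cvtColor(im,cv2.COLOR_RGB2HSV); m=((h[...,0]<6)|(h[...,0]>172))&(h[...,1]>140)&(h[...,2]>60)
    return cv2.morphologyEx(m.astype(np.uint8),cv2.MORPH_CLOSE,np.ones((9,9)))
E
python3 - <<'E'
from h import *
p,im=snap("wrist","pics/w13.png"); print("red");tray(im,p,14,300,red(im)); print("brown");tray(im,p,8,500)
print(proj(p,[[604,1,8],[464,-43,14]]).round())
go(465,-43,20,1.9)
E
```

```text
clock: 22.45
eef_pos: [518.8, -125.0, 248.8]
eef_rot: [-3.141, -0.0, 1.678]
wrist_force: [1.5, 0.5, 0.3]
finger_gap: 94.5
finger_force: 0.0
red
rect c [464.  -43.3] size [ 26.9 114. ] yaw of long axis as y 0.328 px [240. 107.]
brown
rect c [ 571.5 -243.2] size [102.2  71.4] yaw of long axis as y -0.065 px [309. 268.]
rect c [463.2 -43.1] size [ 27.8 117.2] yaw of long axis as y 0.327 px [239. 105.]
rect c [606. -14.] size [ 60.4 203.3] yaw of long axis as y 0.111 px [363.  89.]
[[363.  83.]
 [240. 108.]]
clk 22.5 pos [ 518.8 -125.   248.9] yaw 1.678 -> cm [ 8.72 -4.46 22.9 ] turn -2.55
```

The body is at (464,-43.2), 114 x 27 mm, and the top view agrees. The probe tray centre is (604.2,1.8), yaw 0.111. I'll grip the body centre.

```bash
python3 -m creep '[[1,[8.7,-4.5,4],-2.53],[1,[8.7,-4.5,9],-2.53],[1,[8.7,-4.5,14],-2.53],[1,[8.7,-4.5,18],-2.53],[1,[8.7,-4.5,20],-2.53],[1,[8.7,-4.5,20],-2.53],[1,[8.7,-4.5,20],-2.53],[1,[8.7,-4.5,20],-2.53]]' 20; python3 -c "
from h import *
go(464,-43.2,21,1.899)"
```

```text
clock: 23.3
eef_pos: [466.3, -43.1, 51.7]
eef_rot: [3.139, 0.002, 1.899]
wrist_force: [-0.2, 0.1, 0.4]
finger_gap: 94.5
finger_force: 0.0
clk 23.3 pos [466.3 -43.1  51.7] yaw 1.899 -> cm [ 0.07 -0.23  3.07] turn 0.0
```

```bash
python3 -m creep '[[1,[0,-0.2,2],0],[1,[0,-0.2,3],0],[1,[0,-0.2,3],0],[-1,[0,-0.2,3],0],[-1,[0,-0.2,3],0],[-1,[0,-0.2,3],0],[-1,[0,-0.2,3],0],[-1,[0,-0.2,3],0],[-1,[0,-0.2,3],0],[-1,[0,-0.2,3],0],[-1,[0,-0.2,3],0]]' 20; python3 -m creep '[[-1,[0,0,-2],0],[-1,[0,0,-5],0],[-1,[0,0,-5],0],[-1,[0,0,-5],0]]';  python3 -c "
from h import *
go(608.6,-38,70,1.682)"
```

```text
clock: 24.4
eef_pos: [463.0, -43.2, 19.5]
eef_rot: [-3.142, 0.0, 1.9]
wrist_force: [0.1, 0.2, -0.3]
finger_gap: 33.6
finger_force: 0.0
clock: 24.8
eef_pos: [463.1, -43.2, 69.6]
eef_rot: [3.141, 0.0, 1.9]
wrist_force: [-0.2, -0.8, 0.0]
finger_gap: 2.1
finger_force: 0.0
clk 24.8 pos [463.1 -43.2  69.6] yaw 1.9 -> cm [-4.21 13.94 -0.02] turn 2.49
```

I lifted before the fingers had closed. I'll reopen, go back and re-measure.

```bash
python3 -m creep '[[1,[-8.5,4,-5],0],[1,[-8.5,4,-10],0],[1,[-8.5,4,-15],0],[1,[-8.5,4,-18],0],[1,[-8.5,4,-18],0],[1,[-8.5,4,-18],0],[1,[-8.5,4,-18],0],[1,[-8.5,4,-18],0]]'
python3 - <<'E'
from h import *
p,im=snap("wrist","pics/w14.png"); print("red");tray(im,p,14,300,red(im)); print("brown");tray(im,p,8,500)
go(464,-43.2,20,1.899)
E
```

```text
clock: 25.6
eef_pos: [527.7, -110.4, 247.2]
eef_rot: [-3.139, -0.002, 1.9]
wrist_force: [0.4, 0.3, -0.4]
finger_gap: 62.5
finger_force: 0.0
red
rect c [463.2 -43.7] size [ 26.2 114. ] yaw of long axis as y 0.314 px [246. 110.]
brown
rect c [ 571.8 -239. ] size [94.4 71.3] yaw of long axis as y -0.066 px [280. 275.]
rect c [463.4 -43.4] size [ 27.6 116.2] yaw of long axis as y 0.298 px [246. 110.]
rect c [604.3   0.8] size [ 60.4 233.6] yaw of long axis as y 0.11 px [372. 107.]
clk 25.6 pos [ 527.8 -110.4  247.5] yaw 1.9 -> cm [ 8.38 -3.8  22.78] turn 0.01
```

```bash
python3 -m creep '[[1,[8.4,-3.9,5],0.15],[1,[8.4,-3.9,10],0.15],[1,[8.4,-3.9,15],0.15],[1,[8.4,-3.9,19],0.15],[0.4,[8.4,-3.9,21],0.15],[0.4,[8.4,-3.9,22.7],0.15],[0.4,[8.4,-3.9,22.7],0.15],[0.4,[8.4,-3.9,22.7],0.15],[0.4,[8.4,-3.9,22.7],0.15],[-1,[8.4,-3.9,22.7],0.15],[-1,[8.4,-3.9,22.7],0.15],[-1,[8.4,-3.9,22.7],0.15]]' 20; python3 -m creep '[[-1,[0,0,0],0],[-1,[0,0,0],0],[-1,[0,0,0],0],[-1,[0,0,0],0],[-1,[0,0,0],0],[-1,[0,0,0],0],[-1,[0,0,0],0],[-1,[0,0,0],0]]'
```

```text
clock: 26.85
eef_pos: [464.5, -43.8, 22.9]
eef_rot: [3.141, 0.0, 1.887]
wrist_force: [-0.5, -0.3, 0.1]
finger_gap: 45.3
finger_force: 0.0
clock: 27.65
eef_pos: [464.3, -43.8, 22.5]
eef_rot: [3.141, 0.0, 1.887]
wrist_force: [-0.1, -0.5, 1.4]
finger_gap: 26.0
finger_force: 20.0
```

```bash
python3 -m creep '[[-1,[0,0,-2],0],[-1,[0,0,-4],0],[-1,[0,0,-5],0],[-1,[0,0,-5],0],[-1,[0,0,-5],0]]'
python3 - <<'E'
from h import *
p,im=snap("wrist","pics/w15.png");tray(im,p,64,300,red(im))
go(608.7,-38.5,72,1.681)
E
```

```text
clock: 28.15
eef_pos: [463.9, -43.7, 71.8]
eef_rot: [-3.141, -0.0, 1.887]
wrist_force: [-0.9, -0.4, -0.4]
finger_gap: 26.0
finger_force: 20.0
rect c [459.4 -32. ] size [26.9 90.8] yaw of long axis as y 0.316 px [279. 230.]
rect c [370.   51.9] size [21.  12.8] yaw of long axis as y -0.324 px [156.  15.]
clk 28.2 pos [463.8 -43.7  71.6] yaw 1.887 -> cm [-4.   13.94 -0.06] turn 2.36
```

```bash
python3 -m creep '[[-1,[-1,4,0],1],[-1,[-2,8,0],2],[-1,[-3,12,0],2.36],[-1,[-4,13.9,0],2.36],[-1,[-4,13.9,0],2.36],[-1,[-4,13.9,0],2.36],[-1,[-4,13.9,0],2.36],[-1,[-4,13.9,0],2.36]]'
python3 - <<'E'
from h import *
go(608.7,-38.5,26.8,1.681)
E
```

```text
clock: 29.0
eef_pos: [608.1, -38.6, 72.5]
eef_rot: [-3.141, -0.0, 1.681]
wrist_force: [-0.5, 0.3, -0.2]
finger_gap: 26.2
finger_force: 20.0
clk 29.0 pos [608.1 -38.6  72.5] yaw 1.681 -> cm [0.   0.06 4.57] turn -0.01
```

```bash
python3 -m creep '[[-1,[0,0.05,2],0],[-1,[0,0.05,3.5],0],[-1,[0,0.05,4.2],0],[-1,[0,0.05,4.55],0],[-1,[0,0.05,4.55],0],[-1,[0,0.05,4.55],0],[-1,[0,0.05,4.55],0],[0.2,[0,0.05,4.55],0],[0.2,[0,0.05,4.55],0],[0.2,[0,0.05,4.55],0],[0.2,[0,0.05,4.55],0],[0.2,[0,0.05,4.55],0]]'; python3 -m creep '[[0.2,[0,0,-2],0],[0.2,[0,0,-6],0],[0.6,[-6,-4,-10],0],[1,[-10,-8,-15],0],[1,[-10,-8,-20],0],[1,[-10,-8,-20],0],[1,[-10,-8,-20],0]]'
python3 - <<'E'
from h import *
p,im=snap("wrist","pics/w16.png"); print("red");tray(im,p,18,300,red(im)); print("brown");tray(im,p,8,500)
E
```

```text
clock: 30.2
eef_pos: [609.3, -38.6, 27.0]
eef_rot: [3.142, 0.0, 1.681]
wrist_force: [-0.0, -0.5, -0.0]
finger_gap: 56.1
finger_force: 0.0
clock: 30.9
eef_pos: [541.3, -149.1, 232.9]
eef_rot: [3.133, 0.004, 1.678]
wrist_force: [0.5, -0.3, 0.9]
finger_gap: 92.1
finger_force: 0.0
red
rect c [608.1 -37.6] size [ 28.1 114.1] yaw of long axis as y 0.116 px [349.  89.]
brown
rect c [ 570.8 -252.8] size [120.6  70.9] yaw of long axis as y -0.065 px [290. 260.]
rect c [607.7 -30. ] size [ 60.1 170.1] yaw of long axis as y 0.109 px [348.  71.]
```

The thermometer lies within about 1 mm of the target and is aligned. Handing in.

```bash
python3 -m creep '[[1,[0,0,0],0],[1,[0,0,0],0],[1,[0,0,0],0]]'; python3 -c "
from cell import manip
print(manip.sign_off())"
```

```text
clock: 31.25
eef_pos: [540.7, -146.2, 225.7]
eef_rot: [-3.14, -0.001, 1.681]
wrist_force: [0.1, 1.0, 0.4]
finger_gap: 94.2
finger_force: 0.0
the job is handed in; nothing more can be done
None
```

I handed the job in at 31 s with all four cutters in their bays and the thermometer centred in the cork tray; camera measurements put each within about 3 mm of target, but sign-off returned no verdict.

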